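Line up the ring stands and hold the telescopic light at full height

ROBOT

A 7-joint arm with a two-finger parallel gripper is mounted at the origin on the work surface. World frame = base frame: x ahead of the robot, y to its left, z up, the work surface at z = 0. Lengths are in m, angles in rad, forces in N, time in s.
With the tool pointing down it reaches from about 0.425 to 0.925 m from the base axis. Payload 6.8 kg.
Tool frame: the origin (TCP) lies midway between the tips of the shut fingers; the grasp point (between the pads) lies 19 mm behind it (grip_point_offset is the z of the grasp point in the tool frame, in m); z points along the fingers, y is the line along which they close (so a half turn about z gives the same grasp; the last joint's range is limited). The gripper opens to 85 mm and grips with 20 to 120 N. Pads are 22 mm wide; open, the fingers measure 114 mm over their backs; the gripper's body (76 mm by 85 mm) begins 54 mm behind the grasp point. The pads swing forward as they close: fully open they stand 13 mm farther back than shut.
Start: joints at [-1.407, 0.477, 0.022, 1.555, -0.011, 1.109, -0.083], TCP at [0.181, 0.65, 0.193] pointing down, gripper open.
Joint ranges: [-2.96, 2.96], [-0.34, 2.1], [-1.41, 1.46], [0.24, 2.44], [-1.37, 4.51], [0.17, 1.92], [-2.96, 2.96]. Speed limits (rad/s): [2.39, 2.39, 3.14, 3.14, 3.14, 3.14, 3.14].

INTERFACE

Orientations are given as a rotation vector (axis times angle).
In Python, from bench import get_obs, grab_frame, calibration, hand_in, grip_point_offset gives the robot as it stands.
- The arm moves only by the shell command python3 -m pendant 'ROWS' [OPENING] [FORCE]. ROWS is a JSON object of lists of equal length, an entry for each row: "translation": the shift along the world's x, y, z in units of 25 mm (1.0 is 25 mm), a list of three; "delta_rot": the turn, a rotation vector about the world's x, y, z in units of 5 degrees (1.0 is 5 degrees), a list of three. In form: {"translation": [[dx, dy, dz], ...], "delta_rot": [[rx, ry, rz], ...]}. A call has 1 to 12 rows; each row is the pose to reach, as a shift and turn from the pose commanded when the call began; what a row does not reach only later rows make up. A row lasts 1/8 s, in which the tool goes at most 62.5 mm and 10.7 degrees, less where a joint would pass 70% of its speed; a pose out of reach is approached as far as the arm can. A call with a gripper value outside its range is refused whole. OPENING is the opening, from 0 (shut) to 1 (fully open), set as the call begins (- or left out, the last holds). The fingers move at their own pace and stop on an object; FORCE is the grip in N (left out, the last holds). Time passes only in rows, so rows that repeat a pose let the fingers close. It gives the time, the measured TCP pose, the force, the opening and the grip force at its end, in the units of the state.
- get_obs(): the state, without advancing time (a new reading comes with each control period).
- grab_frame(name): name is "side" or "top"; returns (picture, depth): 400x640x3 uint8, red, green, blue; 400x640 float32, m along the optical axis (not along the pixel's ray), 0 where there is no reading.
- calibration(name): a dict with "K" (3x3 intrinsics, pixels), "rvec" (rotation vector, rad) and "tvec" (3), from world to camera coordinates, as OpenCV has them. Camera axes: x right, y down, z forward; pixel columns grow to the right and rows downward; lengths in m; the calibration is good to about 2 mm. A picture is of the moment at which its call begins. calibration takes no time and is no camera call.
- hand_in(): hands the job in; it is judged then, once.
The state is a dict: "clock": time; "joints": joint angles; "qvel": joint speeds; "tau": joint torques, N m; "tcp_pos": TCP position; "orientation": TCP orientation; "contact_force": force on the tool from outside, world axes, zero at the start; "moment": the same for the moment, N m; "grip_width": finger opening in m; "gripper_force": force on a finger pad.
Only numpy, scipy, OpenCV 4.12 (cv2) and the standard library are available. Lean on these libraries where they do the work, as an engineer would, in place of code of your own. Each camera call takes 0.05 s, during which the arm holds its last target. There are 200 camera calls.

TASK

Nudge the three ring stands on the presentation board into an even row: one in the middle of each of the board's three panels, square to the board, and let go of them. Then squeeze in the release button on the grip of the telescopic display light, draw the light up past its first stop to its second, which is full height, and finish while holding it up there in the gripper, with the button still squeezed in, so that I can tighten the collar. Leave the other things on the counter where they are.

Things in the scene. Friction and masses are not known exactly. Their poses are not given: they have to be found in the camera images.
- board: Presentation board, fixed flat on the counter: 120 mm deep along its x, 320 mm long along its y, 6 mm thick, walnut edge, three grey panels in a row along its y, parted by flush brass strips. Origin at the centre of its underside, on the counter; +x points away from the robot, within 15 degrees.
- panel_left (a point): Centre of the left (+y) panel, on the board's top surface (6 mm above the counter); axes as the board. Panel centres are 100 mm apart along the board's y.
- panel_middle (a point): Centre of the middle panel, on the board's top surface (6 mm above the counter); axes as the board. Panel centres are 100 mm apart along the board's y.
- panel_right (a point): Centre of the right (-y) panel, on the board's top surface (6 mm above the counter); axes as the board. Panel centres are 100 mm apart along the board's y.
- stand_a: Loose ring stand on the board: walnut block 44 x 44 mm, 30 mm high, about 55 g, with a gold ring with a stone upright in a slot in its top (up to 52 mm high in all). Origin: centre of its underside; slot and ring lie along its y; square means its x along the board's x. Starts on the left panel, up to 23 mm off-centre, turned up to 25 degrees. Any stand may go on any panel.
- stand_b: Loose ring stand on the board: walnut block 44 x 44 mm, 30 mm high, about 55 g, with a plain steel ring upright in a slot in its top (up to 52 mm high in all). Origin: centre of its underside; slot and ring lie along its y; square means its x along the board's x. Starts on the middle panel, up to 23 mm off-centre, turned up to 25 degrees. Any stand may go on any panel.
- stand_c: Loose ring stand on the board: walnut block 44 x 44 mm, 30 mm high, about 55 g, with a double gold band upright in a slot in its top (up to 52 mm high in all). Origin: centre of its underside; slot and ring lie along its y; square means its x along the board's x. Starts on the right panel, up to 23 mm off-centre, turned up to 25 degrees. Any stand may go on any panel.
- light: Foot and mast of the telescopic LED light, fixed to the counter behind the board: foot 88 mm across, mast 25 mm thick, 135 mm high, with a dark collar 33 mm across and a thumbscrew at its top. Origin at the centre of its underside, on the counter; z up; +x is its rear (away from the robot within 18 degrees), the side of the release button and of the pin holes.
- light_head (a joint): Height in m that the sliding part (tube, LED bar, grip; about 0.3 kg) is drawn straight up: 0 = down (start), 0.045 = first stop, 0.090 = second stop, a hard end. A pin locks it at each stop while the button is out. Button in: slides with about 1 N friction, sinks if not held. If the button is let out between stops, the pin snaps in at the next one.
- light_grip (a point): Centre of the grip on the light's axis, level with the button; rises with the light, starts 181 mm above the counter. Axes as light. The grip is an upright grey block, 30 mm along x, 26 mm along y; its top is 22 mm above this point, its foot 29 mm below, on the LED bar (22 mm along x, 174 mm along y, 14 mm thick). Button on the +x side, ribs on the -x side.
- release (a joint): How far the release button is squeezed in, in m: 0 = out (start), 0.005 = flush with the grip, 0.0058 = end. The pin is clear from 0.0025 on. It springs back; flush takes about 6.5 N. Closing the fingers on the grip along the light's x, one pad on the button and one on the ribs, squeezes it in; closing along y does not.
- release_face (a point): Centre of the outer face of the round chrome release button: 16 mm across, 5 mm proud of the grip's +x side, so grip and button measure 35 mm along x with the button out, 30 mm with it flush. Moves with the button, which goes in along -x. Axes as light.
- amber_tray: Bystander, leave it: a round amber glass ring tray, 90 mm across and 20 mm high, with three rings in it, on the counter beside the light, on its right. Origin at the centre of its underside.
- ring_box: Bystander, leave it: a closed cream ring box, 53 mm square and 43 mm high, on the counter beside the light, on its left. Origin at the centre of its underside.
- gauge_rings: Bystander, leave it: a fanned set of brass gauge rings on a carrying ring, 100 mm across and 6 mm high, just past the board's left end. Origin at the centre of its underside.
- loupe: Bystander, leave it: a folding loupe lying flat, about 67 mm long and 14 mm high, just past the board's right end. Origin at the centre of its underside.
- mandrel: Bystander, leave it: a tapered steel ring mandrel lying on its side, 270 mm long along its own x, up to 25 mm thick, at the right of the counter. Origin at the centre of its underside.
- finger_cone: Bystander, leave it: a slim walnut cone on a round foot with one ring on it, foot 48 mm across, 80 mm tall, at the left of the counter. Origin at the centre of its underside.
- tweezers: Bystander, leave it: steel tweezers lying flat, 130 mm long, 8 mm high, at the right of the counter. Origin at the centre of its underside.
Things that resemble listed ones, but are neither listed nor needed, are in the scene too. Leave any blue look-alike of the stand_c alone. Leave any blue look-alike of the stand_b alone.

How it is judged:
On the way, in this order (a step that is already met when the one before it is completed fails the run):
1. the three stands stand in the row, one in the middle of each panel and square, let go and at rest (((horizontal distance between stand_a and panel_left below 0.008 m and angle between the x axis of stand_a and the x axis of board, either way round below 0.14 rad and z of stand_a in the frame of panel_left below 0.006 m and angle between stand_a's own z axis and vertical below 0.1 rad) or (horizontal distance between stand_b and panel_left below 0.008 m and angle between the x axis of stand_b and the x axis of board, either way round below 0.14 rad and z of stand_b in the frame of panel_left below 0.006 m and angle between stand_b's own z axis and vertical below 0.1 rad) or (horizontal distance between stand_c and panel_left below 0.008 m and angle between the x axis of stand_c and the x axis of board, either way round below 0.14 rad and z of stand_c in the frame of panel_left below 0.006 m and angle between stand_c's own z axis and vertical below 0.1 rad)) and ((horizontal distance between stand_a and panel_middle below 0.008 m and angle between the x axis of stand_a and the x axis of board, either way round below 0.14 rad and z of stand_a in the frame of panel_middle below 0.006 m and angle between stand_a's own z axis and vertical below 0.1 rad) or (horizontal distance between stand_b and panel_middle below 0.008 m and angle between the x axis of stand_b and the x axis of board, either way round below 0.14 rad and z of stand_b in the frame of panel_middle below 0.006 m and angle between stand_b's own z axis and vertical below 0.1 rad) or (horizontal distance between stand_c and panel_middle below 0.008 m and angle between the x axis of stand_c and the x axis of board, either way round below 0.14 rad and z of stand_c in the frame of panel_middle below 0.006 m and angle between stand_c's own z axis and vertical below 0.1 rad)) and ((horizontal distance between stand_a and panel_right below 0.008 m and angle between the x axis of stand_a and the x axis of board, either way round below 0.14 rad and z of stand_a in the frame of panel_right below 0.006 m and angle between stand_a's own z axis and vertical below 0.1 rad) or (horizontal distance between stand_b and panel_right below 0.008 m and angle between the x axis of stand_b and the x axis of board, either way round below 0.14 rad and z of stand_b in the frame of panel_right below 0.006 m and angle between stand_b's own z axis and vertical below 0.1 rad) or (horizontal distance between stand_c and panel_right below 0.008 m and angle between the x axis of stand_c and the x axis of board, either way round below 0.14 rad and z of stand_c in the frame of panel_right below 0.006 m and angle between stand_c's own z axis and vertical below 0.1 rad)) and linear speed of each of stand_a, stand_b, stand_c below 0.02 m/s and contact force between the fingers and stand_a below 0.2 N and contact force between the fingers and stand_b below 0.2 N and contact force between the fingers and stand_c below 0.2 N), for 0.2 s.
2. the release button is squeezed in while the light is still down (value of joint release above 0.003 m and value of joint light_head below 0.02 m), for 0.05 s.
3. the light is drawn up past its first stop (value of joint light_head above 0.05 m), for 0.05 s.
At the end, for the whole second after the job is handed in: Each panel has one upright stand within 8 mm of its centre and 8 degrees of square, at rest, not touched by the fingers; the fingers hold the light (over 3 N) still at its second stop (up more than 84 of 90 mm) with the release button squeezed in (over 3 mm) (all of step 1 and value of joint light_head above 0.084 m and value of joint release above 0.003 m and contact force between the fingers and light above 3 N and velocity of joint light_head below 0.02 m/s); the arm keeps its last pose, push and grip.
It fails at once if one of the other things on the counter is pushed more than 20 mm from its place (distance of any of amber_tray, ring_box, gauge_rings, loupe, mandrel, finger_cone, tweezers from where it was at the start of the episode above 0.02 m).
It fails at once if a ring stand is tipped over (angle between any of stand_a, stand_b, stand_c's own z axis and vertical above 0.6 rad).
It also fails if it takes over 54 s, if anything falls off the work surface, if the arm or the gripper's body presses on something with over 40 N, if the wrist force passes 120 N, or if a joint passes its speed limit or range.

## Working session

There is one attempt and no reset: what is moved stays moved. The work goes in short steps, Python scripts to look and compute and a shell command to move; the robot and the scene stay as the last step left them, time stands still between calls to the robot, and variables do not carry over. Pictures are saved under pics/ and viewed, at most 10 in all, crops included, and the job is handed in when it is done.

```bash
mkdir -p pics; ls; cat > h.py <<'E'
import numpy as np,cv2
from bench import *
def cam(n):
    c=calibration(n);R=cv2.Rodrigues(np.array(c["rvec"],float))[0];return np.array(c["K"],float),R,np.array(c["tvec"],float).ravel()
def onplane(n,u,v,z):
    K,R,t=cam(n);o=-R.T@t;d=R.T@np.linalg.inv(K)@np.array([u,v,1.]);return o+d*(z-o[2])/d[2]
def cloud(n,D):
    K,R,t=cam(n);v,u=np.mgrid[:D.shape[0],:D.shape[1]]
    P=np.stack([(u-K[0,2])/K[0,0]*D,(v-K[1,2])/K[1,1]*D,D],-1);return (P-t)@R
def proj(n,p):
    K,R,t=cam(n);q=K@(R@np.array(p)+t);return q[:2]/q[2]
def save(im,f): cv2.imwrite('pics/'+f,im[...,::-1])
E
python3 - <<'E'
from h import *
for n in("top","side"):
    im,D=grab_frame(n);np.savez(n+'0.npz',im=im,D=D);save(cv2.resize(im,(800,500),interpolation=cv2.INTER_CUBIC),n+'0.png')
    K,R,t=cam(n);print(n,-R.T@t,K[0,0],R[2])
s=get_obs();print({k:np.round(v,3) for k,v in s.items()},grip_point_offset)
E
```

```text
pics
top [ 0.39900808 -0.01721061  1.50999721] 457.4911633025613 [ 0.08643207  0.01276128 -0.99617601]
side [ 0.18092572 -0.8904722   0.64929644] 386.46541621150294 [ 0.31594232  0.82222    -0.47342869]
{'clock': np.float64(0.1), 'joints': array([-1.407,  0.478,  0.022,  1.556, -0.012,  1.109, -0.083]), 'qvel': array([-0.001, -0.001,  0.002, -0.001,  0.001, -0.   , -0.001]), 'tau': array([ 4.0000e-03, -5.9776e+01,  1.6140e+00, -2.8195e+01,  1.3000e-02,
        5.0000e-03,  0.0000e+00]), 'tcp_pos': array([0.181, 0.65 , 0.192]), 'orientation': array([-4.260e-01, -3.112e+00,  3.000e-03]), 'contact_force': array([-0.596,  0.163, -0.431]), 'moment': array([ 0.027, -0.044, -0.014]), 'gripper_force': np.float64(0.0), 'grip_width': np.float64(0.085)} -0.0187
```

View pics/top0.png

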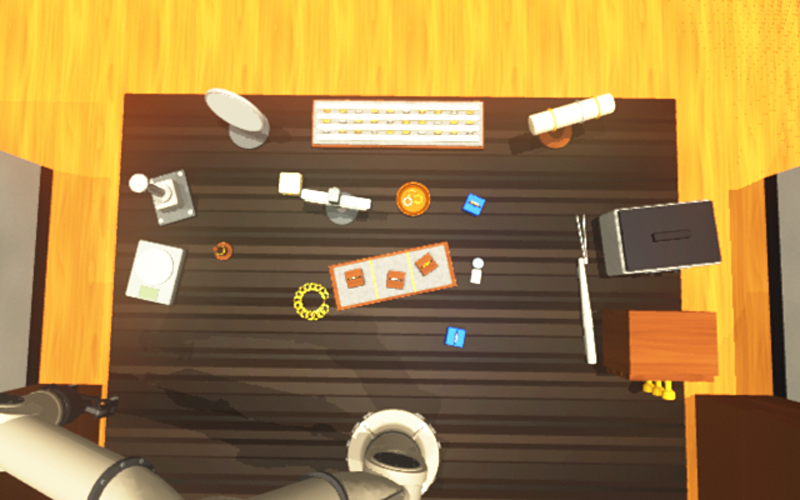

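View pics/side0.png

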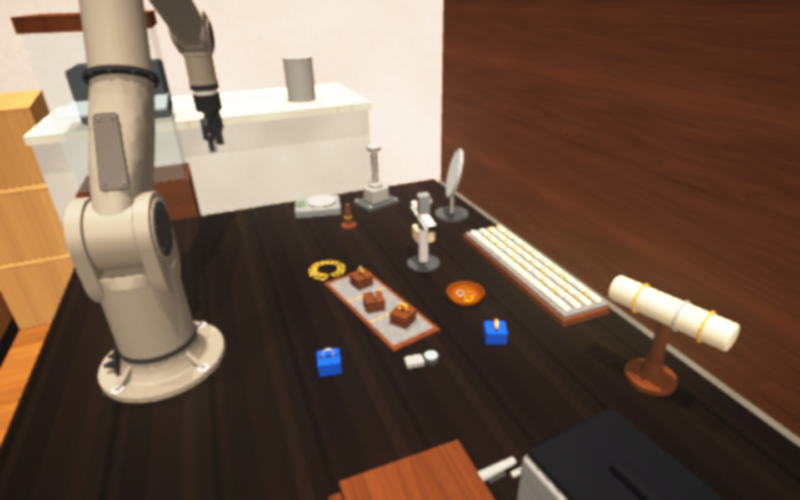

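The top view shows the board around (392,275), with the stands at (355,278), (396,280) and (427,264). The light is at (340,200), and the blue decoys are at (474,204) and (456,337). I'll enlarge this area and use the depth to fit it.

```bash
python3 - <<'E'
from h import *
d=np.load('top0.npz');im,D=d['im'],d['D']
save(cv2.resize(im[135:265,215:395],(792,572),interpolation=cv2.INTER_CUBIC),'top0c.png')
P=cloud('top',D)
reg=np.zeros(D.shape,bool);reg[180:255,255:375]=1
m=reg&(P[...,2]>.022)&(P[...,2]<.07)
n,l,st,c=cv2.connectedComponentsWithStats(m.astype(np.uint8))
for i in range(1,n):
    if st[i,4]<20: continue
    q=P[l==i];top=q[(q[:,2]>.030)&(q[:,2]<.042)]
    print(st[i],c[i],q.mean(0),np.median(top[:,2]),cv2.minAreaRect((q[:,:2]*1000).astype(np.float32)))
b=reg&(P[...,2]>.0035)&(P[...,2]<.06)
q=P[b];print(np.median(q[:,2]),cv2.minAreaRect((q[:,:2]*1000).astype(np.float32)))
reg=np.zeros(D.shape,bool);reg[140:185,225:305]=1
m=reg&(P[...,2]>.14)
ys,xs=np.where(m)
for lo,hi in((.14,.17),(.17,.19),(.19,.23)):
    q=P[reg&(P[...,2]>lo)&(P[...,2]<=hi)]
    if len(q)>3: print(lo,len(q),q.mean(0),cv2.minAreaRect((q[:,:2]*1000).astype(np.float32)))
E
```

```text
[332 203  19  18 188] [340.93085106 211.31914894] [ 0.48579871 -0.07857752  0.0364789 ] 0.035796978238985463 ((486.18682861328125, -78.58853149414062), (43.963993072509766, 43.60020446777344), 35.70927047729492)
[276 215  16  16 192] [283.36979167 222.25520833] [0.44781599 0.10633346 0.03650841] 0.03641164119698608 ((448.153076171875, 106.65792083740234), (44.20672607421875, 44.051822662353516), 14.09060287475586)
[309 216  15  15 184] [316.20652174 223.4673913 ] [0.44550042 0.00051181 0.03636887] 0.035637210013293744 ((445.5355224609375, 0.5614738464355469), (43.901676177978516, 43.409332275390625), 83.34032440185547)
0.006928633084800165 ((468.67669677734375, 7.035552978515625), (244.00753784179688, 394.1929931640625), 0.8982803225517273)
0.14 409 [0.63154988 0.14452449 0.15075609] ((632.0416259765625, 145.32745361328125), (173.69090270996094, 27.655672073364258), 82.21412658691406)
0.17 24 [0.63194185 0.13865082 0.18206517] ((635.3055419921875, 142.19485473632812), (21.026525497436523, 35.85892868041992), 79.92868041992188)
0.19 98 [0.63250536 0.14509087 0.20151078] ((633.3348999023438, 145.16493225097656), (25.68951416015625, 30.244163513183594), 80.62626647949219)
```

View pics/top0c.png

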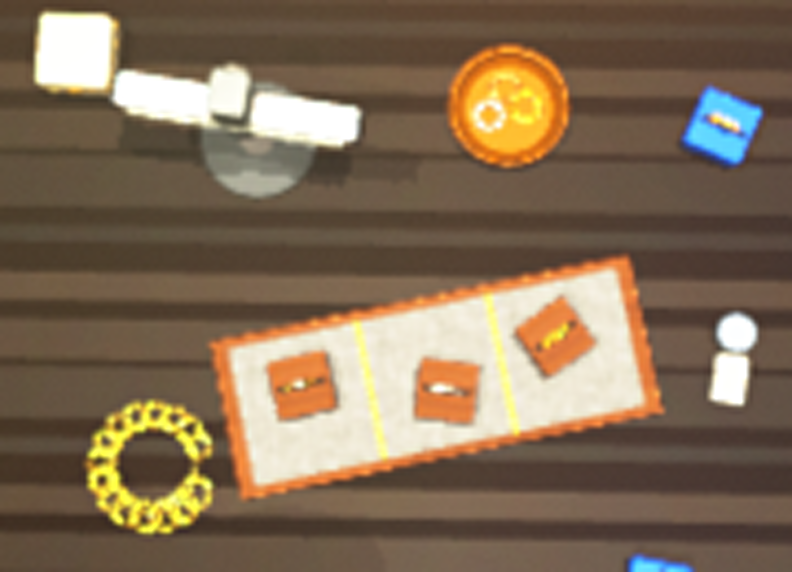

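The enlarged view shows the board corners at crop pixels (213,343), (629,258), (661,410) and (246,497). The grip is near (230,92) and the stands are at (303,384), (447,390) and (556,337). Next I'll fit the board.

```bash
cat > meas.py <<'E'
from h import *
def board(d):
    P=cloud('top',d['D']);im=d['im']
    c=np.array([[213,343],[629,258],[661,410],[246,497]])/4.4+[215,135]-.4
    w=np.array([onplane('top',u,v,.006)[:2] for u,v in c]);print('corners',w.round(4).tolist())
    m=np.zeros(d['D'].shape,np.uint8);cc=c.mean(0)
    cv2.fillConvexPoly(m,np.round(cc+(c-cc)*1.1).astype(int),1)
    q=P[(m>0)&(P[...,2]>.0035)];r=cv2.minAreaRect((q[:,:2]*1000).astype(np.float32));print('depth',r,len(q))
    print('img',cv2.minAreaRect((w*1000).astype(np.float32)))
if __name__=='__main__': board(np.load('top0.npz'))
E
python3 meas.py
```

```text
corners [[0.4798, 0.1767], [0.5481, -0.134], [0.4347, -0.1587], [0.3655, 0.1492]]
depth ((456.3511962890625, 8.300750732421875), (130.35433959960938, 351.8235168457031), 12.319809913635254) 3086
img ((456.55242919921875, 8.720779418945312), (117.53074645996094, 318.202392578125), 12.41019344329834)
```

```bash
python3 -m pendant '{"translation":[[2,-1,0],[4,-2.5,0],[6,-4,0],[8,-6,0],[10,-8,0],[10.7,-10,0],[10.7,-12,0],[10.7,-14,0],[10.7,-16.3,0],[10.7,-18.6,0],[10.7,-20.5,0],[10.7,-21.74,0]],"delta_rot":[[0,0,-1],[0,0,-2],[0,0,-3],[0,0,-4],[0,0,-5],[0,0,-6],[0,0,-7],[0,0,-8],[0,0,-9],[0,0,-10],[0,0,-11],[0,0,-12.06]]}' 1 20
python3 -c "
from h import *
s=get_obs();R=cv2.Rodrigues(np.array(s['orientation']))[0];print(s['tcp_pos'],R.round(3).tolist(),np.degrees(np.arctan2(R[1,1],R[0,1])),np.round(s['joints'],2))"
```

```text
clock: 1.6
tcp_pos: [0.4483, 0.1045, 0.1928]
orientation: [-1.939, -2.472, 0.0]
contact_force: [0.1, 1.0, 0.2]
grip_width: 0.0853
gripper_force: 0.0
[0.4483437  0.10445812 0.1928216 ] [[-0.238, 0.971, -0.0], [0.971, 0.238, 0.0], [0.0, -0.0, -1.0]] 13.785439207116152 [-0.77  0.12  0.44  2.07 -0.06  0.97 -0.05]
```

```bash
python3 -m pendant '{"translation":[[0,0,0],[0,0,-2],[0,0,-4],[0,0,-5.5],[0,0,-6.5],[0,0,-7.0],[0,0,-7.38],[0,0,-7.38]],"delta_rot":[[0,0,0],[0,0,0],[0,0,0],[0,0,0],[0,0,0],[0,0,0],[0,0,0],[0,0,0]]}' 1 20
python3 - <<'E'
from h import *
im,D=grab_frame('side');u,v=proj('side',[.447,.106,.04]).astype(int)
save(cv2.resize(im[v-50:v+50,u-65:u+65],(780,600),interpolation=cv2.INTER_CUBIC),'s1.png')
E
```

```text
clock: 2.6
tcp_pos: [0.4488, 0.1071, 0.0084]
orientation: [-1.931, -2.478, -0.0]
contact_force: [-0.7, -0.3, 1.0]
grip_width: 0.0852
gripper_force: 0.0
```

View pics/s1.png

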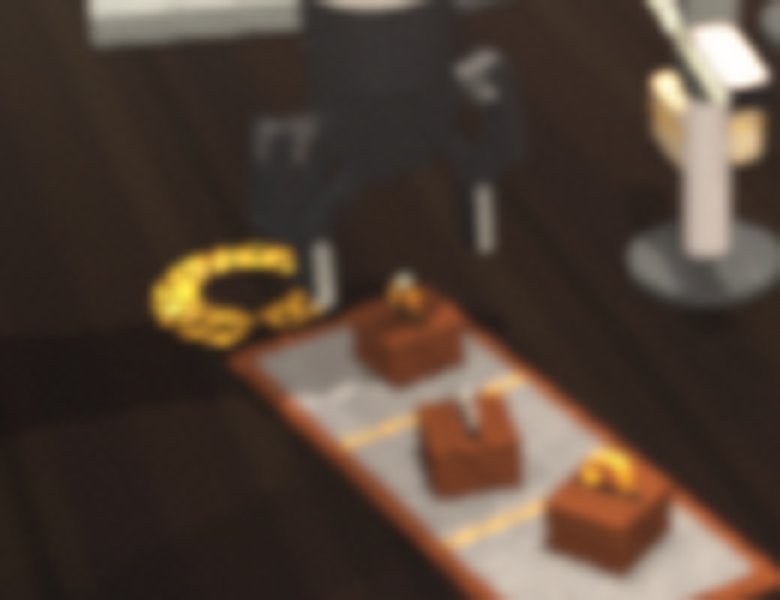

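The side view shows the light pad ends at crop (325,300) and (485,250), higher than I expected next to stand A at (410,335). I'll check their depth.

```bash
python3 - <<'E'
from h import *
im,D=grab_frame('side');P=cloud('side',D);u,v=proj('side',[.447,.106,.04]).astype(int)
print(u,v)
for a,b in((322,260),(325,295),(487,200),(485,240),(485,248),(410,365),(400,310)):
    U=u-65+a/6;V=v-50+b/6;print(a,b,P[int(V),int(U)].round(3))
q=P[(abs(P[...,0]-.448)<.08)&(abs(P[...,1]-.107)<.03)&(P[...,2]>.045)]
for z in(.05,.06,.07):print(z,q[abs(q[:,2]-z)<.005].round(3)[::6].tolist())
im,D=grab_frame('top');P=cloud('top',D)
m=(abs(P[...,0]-.448)<.1)&(abs(P[...,1]-.107)<.1)&(P[...,2]>.06)
print('top',P[m].min(0),P[m].max(0))
E
```

```text
286 217
322 260 [0.405 0.087 0.088]
325 295 [0.406 0.087 0.066]
487 200 [0.501 0.112 0.088]
485 240 [0.494 0.106 0.068]
485 248 [0.495 0.109 0.062]
410 365 [0.445 0.083 0.02 ]
400 310 [0.449 0.112 0.036]
0.05 [[0.447, 0.112, 0.05]]
0.06 [[0.487, 0.124, 0.063], [0.449, 0.106, 0.057]]
0.07 [[0.488, 0.125, 0.073], [0.488, 0.117, 0.07], [0.492, 0.107, 0.071], [0.404, 0.088, 0.074], [0.402, 0.083, 0.073], [0.406, 0.087, 0.066]]
top [0.34800502 0.05547348 0.11038056] [0.51872535 0.15681881 0.631782  ]
```

```bash
python3 - <<'E'
from h import *
for p in([.406,.098,.021],[.406,.098,.06],[.448,.107,.0084]):print(proj('side',p),(proj('side',p)-[221,167])*6)
s=get_obs();print(s['clock'],s['tcp_pos'],s['grip_width'],s['contact_force'],s['joints'])
im,D=grab_frame('side');P=cloud('side',D)
s=get_obs();print(s['clock'],s['tcp_pos'])
u,v=proj('side',[.406,.098,.06]).astype(int)
for V in range(v-12,v+16,2):print(V,P[V,u-1].round(3),im[V,u-1],P[V,u+2].round(3))
E
```

```text
[275.2165138  227.16969116] [325.29908279 361.01814694]
[274.19642815 216.18161685] [319.1785689  295.08970107]
[287.75123749 226.29324766] [400.50742491 355.75948595]
2.75 [0.44937034 0.10705401 0.00911959] 0.08519847367980106 [-0.26687951  0.03421827  0.50003098] [-0.65026888  0.43694722  0.34114229  2.21539864 -0.28548351  0.52779141
  0.15560962]
2.8 [0.44935715 0.10702592 0.00913244]
204 [0.402 0.08  0.112] [50 47 46] [ 0.458  0.28  -0.002]
206 [0.401 0.081 0.105] [56 52 51] [0.453 0.262 0.001]
208 [0.403 0.09  0.093] [94 89 81] [ 0.45   0.251 -0.001]
210 [0.402 0.089 0.087] [98 93 85] [ 0.446  0.238 -0.001]
212 [0.401 0.087 0.082] [97 92 85] [0.441 0.219 0.002]
214 [0.401 0.088 0.074] [91 85 78] [0.438 0.209 0.001]
216 [0.4   0.088 0.067] [122 104  81] [0.409 0.087 0.066]
218 [0.421 0.184 0.003] [162 121  60] [ 0.432  0.187 -0.002]
220 [0.419 0.176 0.001] [79 52 30] [0.425 0.162 0.007]
222 [0.414 0.157 0.005] [115  74  56] [0.421 0.147 0.008]
224 [0.41  0.143 0.006] [132 116 107] [0.419 0.14  0.005]
226 [0.407 0.133 0.005] [134 123 116] [0.416 0.129 0.005]
228 [0.404 0.121 0.005] [133 124 115] [0.413 0.118 0.005]
230 [0.401 0.109 0.006] [136 127 118] [0.409 0.105 0.006]
```

```bash
cat >> h.py <<'E'
def tips(x,y,r=.08):
    im,D=grab_frame('side');P=cloud('side',D);s=get_obs();g=im.max(-1).astype(int)-im.min(-1)
    m=(abs(P[...,0]-x)<r)&(abs(P[...,1]-y)<.035)&(P[...,2]>.012)&(g<30)&(P[...,2]<.15)
    for sg in(-1,1):
        q=P[m&(sg*(P[...,0]-x)>.02)];q=q[np.argsort(q[:,2])][:8];print('tip',sg,q.round(3).tolist() if len(q) else None)
    print(s['tcp_pos'].round(4),s['contact_force'].round(1),s['grip_width']);return im,P
E
python3 -m pendant '{"translation":[[0,0,-0.2],[0,0,-0.4],[0,0,-0.4]],"delta_rot":[[0,0,0],[0,0,0],[0,0,0]]}' 1 20
python3 -c "
from h import *
tips(.449,.107)"
```

```text
clock: 3.18
tcp_pos: [0.4483, 0.1066, -0.002]
orientation: [-1.931, -2.477, 0.001]
contact_force: [-0.0, 0.5, -1.0]
grip_width: 0.0856
gripper_force: 0.0
tip -1 [[0.4, 0.091, 0.052], [0.402, 0.088, 0.053], [0.405, 0.087, 0.056], [0.408, 0.086, 0.057], [0.399, 0.088, 0.057], [0.401, 0.083, 0.06], [0.4, 0.09, 0.06], [0.408, 0.084, 0.061]]
tip 1 [[0.491, 0.117, 0.048], [0.494, 0.108, 0.052], [0.491, 0.108, 0.053], [0.49, 0.114, 0.053], [0.486, 0.123, 0.054], [0.487, 0.115, 0.054], [0.5, 0.115, 0.054], [0.488, 0.12, 0.055]]
[ 0.4485  0.1066 -0.0019] [-0.6 -0.2 -0.1] 0.08490133448857108
```

```bash
python3 -m pendant '{"translation":[[0,0,-0.1],[0,0,-0.2],[0,0,-0.3],[0,0,-0.3]],"delta_rot":[[0,0,0],[0,0,0],[0,0,0],[0,0,0]]}' 1 20
python3 -c "
from h import *
tips(.449,.107)"
```

```text
clock: 3.72
tcp_pos: [0.4486, 0.1067, -0.0093]
orientation: [-1.931, -2.478, 0.0]
contact_force: [-0.0, -0.9, 0.4]
grip_width: 0.0852
gripper_force: 0.0
tip -1 [[0.424, 0.122, 0.014], [0.402, 0.089, 0.042], [0.403, 0.083, 0.045], [0.402, 0.089, 0.046], [0.404, 0.084, 0.048], [0.406, 0.083, 0.048], [0.407, 0.085, 0.05], [0.401, 0.087, 0.05]]
tip 1 [[0.49, 0.117, 0.041], [0.488, 0.12, 0.043], [0.487, 0.125, 0.045], [0.493, 0.106, 0.046], [0.49, 0.107, 0.046], [0.489, 0.114, 0.047], [0.488, 0.121, 0.047], [0.497, 0.108, 0.048]]
[ 0.4486  0.1067 -0.0092] [ 0.5 -0.7 -0.5] 0.08527712269928997
```

The reported TCP z reads about 40 mm too low: depth shows the open tips at z≈0.043 and there is no contact. From here I'll set heights from vision.

```bash
python3 -m pendant '{"translation":[[0,0,-0.2],[0,0,-0.4],[0,0,-0.6],[0,0,-0.8],[0,0,-0.8]],"delta_rot":[[0,0,0],[0,0,0],[0,0,0],[0,0,0],[0,0,0]]}' 1 20
python3 -c "
from h import *
tips(.449,.107)"
```

```text
clock: 4.4
tcp_pos: [0.4484, 0.1066, -0.0295]
orientation: [-1.931, -2.477, 0.001]
contact_force: [-0.6, -0.1, 0.2]
grip_width: 0.0855
gripper_force: 0.0
tip -1 [[0.423, 0.116, 0.018], [0.4, 0.091, 0.024], [0.406, 0.087, 0.025], [0.402, 0.085, 0.027], [0.403, 0.086, 0.029], [0.393, 0.095, 0.031], [0.405, 0.082, 0.031], [0.399, 0.084, 0.032]]
tip 1 [[0.49, 0.111, 0.023], [0.493, 0.108, 0.024], [0.489, 0.115, 0.024], [0.488, 0.122, 0.025], [0.496, 0.108, 0.026], [0.486, 0.125, 0.027], [0.493, 0.108, 0.027], [0.489, 0.107, 0.029]]
[ 0.4485  0.1066 -0.0293] [0.3 0.5 0.1] 0.08519122512504887
```

```bash
python3 -m pendant '{"translation":[[0,0,0],[0,0,0],[0,0,0],[0,0,0],[0,0,0],[0,0,0],[-0.13,0,0],[-0.26,0,0],[-0.4,0,0],[-0.52,-0.02,0],[-0.52,-0.02,0]],"delta_rot":[[0,0,0],[0,0,0],[0,0,0],[0,0,0],[0,0,0],[0,0,0],[0,0,-0.1],[0,0,-0.2],[0,0,-0.34],[0,0,-0.34],[0,0,-0.34]]}' 0 20
```

```text
clock: 5.82
tcp_pos: [0.4358, 0.1065, -0.0289]
orientation: [1.968, 2.449, 0.001]
contact_force: [2.0, 1.0, 6.7]
grip_width: 0.0438
gripper_force: 21.5
```

```bash
python3 -m pendant '{"translation":[[0,0,0],[0,0,0],[0,0,0],[0,0,1],[0,0,2],[0,0,3],[0.1,-1,3],[0.2,-2,3],[0.3,-3,3],[0.4,-4,3],[0.4,-4.22,3],[0.4,-4.22,3]],"delta_rot":[[0,0,0],[0,0,0],[0,0,0],[0,0,0],[0,0,0],[0,0,0],[0,0,-1],[0,0,-2],[0,0,-3],[0,0,-3.82],[0,0,-3.82],[0,0,-3.82]]}' 1 20
cat > m2.py <<'E'
from h import *
# stands from the side camera: top faces
im,D=grab_frame('top');P=cloud('top',D);np.savez('t.npz',im=im,D=D)
m=np.zeros(D.shape,np.uint8);m[180:255,255:375]=1
m=(m>0)&(P[...,2]>.022)&(P[...,2]<.062)
n,l,st,c=cv2.connectedComponentsWithStats(m.astype(np.uint8))
for i in range(1,n):
    if st[i,4]>60: q=P[l==i];print(st[i][4],cv2.minAreaRect((q[:,:2]*1000).astype(np.float32)))
im,P=tips(*get_obs()['tcp_pos'][:2])
E
python3 m2.py
```

```text
clock: 7.32
tcp_pos: [0.4453, 0.0, 0.0455]
orientation: [-2.348, -2.086, 0.001]
contact_force: [-0.2, 0.0, -0.3]
grip_width: 0.0854
gripper_force: 0.0
162 ((486.2728271484375, -78.6405258178711), (43.839500427246094, 44.059303283691406), 34.93046188354492)
188 ((431.9920654296875, 105.73782348632812), (43.333778381347656, 43.90391540527344), 12.648694038391113)
tip -1 [[0.398, -0.005, 0.105], [0.393, -0.002, 0.108], [0.398, -0.004, 0.108], [0.395, -0.006, 0.11], [0.391, -0.0, 0.111], [0.393, -0.002, 0.112], [0.395, -0.005, 0.113], [0.397, -0.008, 0.114]]
tip 1 [[0.49, -0.014, 0.098], [0.487, -0.014, 0.099], [0.487, 0.002, 0.1], [0.485, -0.012, 0.101], [0.488, 0.004, 0.102], [0.49, -0.015, 0.102], [0.486, -0.009, 0.103], [0.487, -0.016, 0.103]]
[0.4455 0.0012 0.0456] [-0.4  0.7 -0.1] 0.08542866431530688
```

```bash
python3 -m pendant '{"translation":[[0.1,0,-1],[0.1,0,-2],[0.1,0,-2.6],[0.1,0,-3],[0.1,0,-3]],"delta_rot":[[0,0,0],[0,0,0],[0,0,0],[0,0,0],[0,0,0]]}' 1 20
python3 -m pendant '{"translation":[[0,0,0],[0,0,0],[0,0,0],[0,0,0],[0,0,0],[0.12,0.1,0],[0.24,0.2,0],[0.38,0.31,0],[0.5,0.31,0],[0.5,0.31,0],[0.5,0.31,0]],"delta_rot":[[0,0,0],[0,0,0],[0,0,0],[0,0,0],[0,0,0],[0,0,1],[0,0,2],[0,0,3],[0,0,3.82],[0,0,3.82],[0,0,3.82]]}' 0 20
```

```text
clock: 8.05
tcp_pos: [0.4479, 0.0008, -0.0294]
orientation: [-2.346, -2.088, 0.001]
contact_force: [-0.5, 0.1, 0.6]
grip_width: 0.0855
gripper_force: 0.0
clock: 9.43
tcp_pos: [0.4605, 0.0081, -0.0285]
orientation: [-1.968, -2.448, -0.0]
contact_force: [-2.6, -2.0, 8.3]
grip_width: 0.0437
gripper_force: 21.3
```

```bash
python3 -m pendant '{"translation":[[0,0,0],[0,0,0],[0,0,0],[0,0,1],[0,0,2],[0,0,3],[0.3,-1,3],[0.6,-2,3],[0.9,-3,3],[1.16,-3.48,3],[1.16,-3.48,3],[1.16,-3.48,3]],"delta_rot":[[0,0,0],[0,0,0],[0,0,0],[0,0,0],[0,0,0],[0,0,0],[0,0,1],[0,0,2],[0,0,3],[0,0,4],[0,0,4.6],[0,0,4.6]]}' 1 20
python3 m2.py
```

```text
clock: 10.92
tcp_pos: [0.4896, -0.0787, 0.0458]
orientation: [-1.442, -2.791, -0.0]
contact_force: [0.2, -0.4, -1.1]
grip_width: 0.0853
gripper_force: 0.0
186 ((457.10626220703125, 7.621837615966797), (43.643829345703125, 43.786407470703125), 12.468395233154297)
189 ((432.2286376953125, 105.67958068847656), (43.83490753173828, 43.982059478759766), 12.509690284729004)
tip -1 [[0.458, -0.077, 0.016], [0.45, -0.113, 0.099], [0.451, -0.11, 0.1], [0.448, -0.113, 0.103], [0.443, -0.11, 0.105], [0.445, -0.112, 0.106], [0.441, -0.11, 0.109], [0.443, -0.112, 0.109]]
tip 1 [[0.521, -0.048, 0.096], [0.526, -0.058, 0.098], [0.528, -0.06, 0.098], [0.522, -0.053, 0.099], [0.518, -0.048, 0.1], [0.524, -0.056, 0.1], [0.526, -0.058, 0.101], [0.528, -0.06, 0.101]]
[ 0.4895 -0.0783  0.0458] [-0.6 -0.3 -0.5] 0.08553111945343239
```

```bash
python3 -m pendant '{"translation":[[0,0,-1],[0,0,-2],[0,0,-2.6],[0,0,-3],[0,0,-3]],"delta_rot":[[0,0,0],[0,0,0],[0,0,0],[0,0,0],[0,0,0]]}' 1 20
python3 -m pendant '{"translation":[[0,0,0],[0,0,0],[0,0,0],[0,0,0],[0,0,0],[-0.1,-0.1,0],[-0.2,-0.2,0],[-0.3,-0.3,0],[-0.3,-0.41,0],[-0.3,-0.41,0],[-0.3,-0.41,0]],"delta_rot":[[0,0,0],[0,0,0],[0,0,0],[0,0,0],[0,0,0],[0,0,-1],[0,0,-2],[0,0,-3],[0,0,-4],[0,0,-4.6],[0,0,-4.6]]}' 0 20
```

```text
clock: 11.65
tcp_pos: [0.4894, -0.0785, -0.0294]
orientation: [-1.44, -2.791, 0.001]
contact_force: [-0.7, 0.7, -0.1]
grip_width: 0.0859
gripper_force: 0.0
clock: 13.02
tcp_pos: [0.4832, -0.089, -0.0285]
orientation: [1.968, 2.447, 0.001]
contact_force: [0.4, -1.1, 6.4]
grip_width: 0.0439
gripper_force: 21.5
```

```bash
python3 -m pendant '{"translation":[[0,0,0],[0,0,0],[0,0,0],[0,0,1],[0,0,2],[0,0,3],[-0.5,2,3],[-1,4,3],[-1.4,6,3],[-1.72,7.82,3],[-1.72,7.82,3],[-1.72,7.82,3]],"delta_rot":[[0,0,0],[0,0,0],[0,0,0],[0,0,0],[0,0,0],[0,0,0],[0,0,0],[0,0,0],[0,0,0],[0,0,0],[0,0,0],[0,0,0]]}' 1 20
python3 m2.py | grep -v tip
python3 -m pendant '{"translation":[[0,0,-1],[0,0,-2],[0,0,-2.6],[0,0,-3],[0,0,-3]],"delta_rot":[[0,0,0],[0,0,0],[0,0,0],[0,0,0],[0,0,0]]}' 1 20
python3 -m pendant '{"translation":[[0,0,0],[0,0,0],[0,0,0],[0,0,0],[0,0,0]],"delta_rot":[[0,0,0],[0,0,0],[0,0,0],[0,0,0],[0,0,0]]}' 0 20
```

```text
clock: 14.52
tcp_pos: [0.4391, 0.1061, 0.0458]
orientation: [1.968, 2.449, -0.001]
contact_force: [-0.6, -1.2, 0.4]
grip_width: 0.0858
gripper_force: 0.0
188 ((479.853759765625, -88.99095153808594), (43.77952194213867, 44.018550872802734), 12.128475189208984)
184 ((457.04022216796875, 7.6043243408203125), (43.55281066894531, 43.777679443359375), 12.22495174407959)
[0.4393 0.1052 0.0459] [-0.5 -1.1 -0.4] 0.08548041287237539
clock: 15.25
tcp_pos: [0.4391, 0.1062, -0.0294]
orientation: [-1.969, -2.448, 0.001]
contact_force: [0.3, 0.3, 0.4]
grip_width: 0.0854
gripper_force: 0.0
clock: 15.88
tcp_pos: [0.4395, 0.107, -0.0286]
orientation: [1.968, 2.449, 0.001]
contact_force: [-0.8, -1.2, 6.1]
grip_width: 0.0437
gripper_force: 21.4
```

```bash
python3 -m pendant '{"translation":[[0,0,0],[0,0,0],[0,0,0],[0,0,1.5],[0,0,3.5],[0,0,5.5],[0,0,7.5],[0,0,9],[2,0.4,9],[4,0.8,9],[6,1.2,9],[7.88,1.59,9]],"delta_rot":[[0,0,0],[0,0,0],[0,0,0],[0,0,0],[0,0,0],[0,0,0],[0,0,0],[0,0,0],[0,0,-1],[0,0,-2],[0,0,-3],[0,0,-4.04]]}' 1 20
python3 -m pendant '{"translation":[[0,0,0],[0,0,0]],"delta_rot":[[0,0,0],[0,0,0]]}' 1 20
python3 - <<'E'
from h import *
import runpy;runpy.run_path('m2.py')
im,D=grab_frame('side');P=cloud('side',D)
for nm,lo,hi in(('grip',.16,.206),('fing',.22,.27)):
    q=P[(abs(P[...,0]-.635)<.07)&(abs(P[...,1]-.145)<.025)&(P[...,2]>lo)&(P[...,2]<hi)]
    print(nm,len(q),q.min(0) if len(q) else 0,q.max(0) if len(q) else 0)
u,v=proj('side',[.634,.145,.2]).astype(int)
save(cv2.resize(im[v-50:v+50,u-65:u+65],(780,600),interpolation=cv2.INTER_CUBIC),'s2.png');print(u,v)
np.savez('s2.npz',P=P)
E
```

```text
clock: 17.38
tcp_pos: [0.6376, 0.147, 0.1955]
orientation: [-2.369, -2.063, 0.001]
contact_force: [-0.5, -0.3, 0.6]
grip_width: 0.0856
gripper_force: 0.0
clock: 17.62
tcp_pos: [0.6355, 0.146, 0.1952]
orientation: [-2.367, -2.066, 0.003]
contact_force: [-0.7, 0.1, 0.3]
grip_width: 0.0854
gripper_force: 0.0
187 ((479.871826171875, -89.0697021484375), (43.9808464050293, 44.000267028808594), 12.183817863464355)
186 ((457.01397705078125, 7.545368194580078), (43.421478271484375, 43.755027770996094), 12.485163688659668)
186 ((435.7817077636719, 106.49100494384766), (43.46189880371094, 43.66508102416992), 12.20936107635498)
tip -1 [[0.611, 0.155, 0.012], [0.607, 0.135, 0.012], [0.603, 0.136, 0.012], [0.612, 0.147, 0.012], [0.615, 0.138, 0.013], [0.614, 0.152, 0.013], [0.608, 0.148, 0.013], [0.615, 0.13, 0.013]]
tip 1 [[0.657, 0.127, 0.012], [0.663, 0.139, 0.012], [0.663, 0.132, 0.012], [0.657, 0.134, 0.012], [0.656, 0.157, 0.013], [0.656, 0.14, 0.014]]
[0.6352 0.1461 0.196 ] [-0.1  0.9 -0.5] 0.08524235963309014
grip 168 [0.61851043 0.12768593 0.16019012] [0.65378722 0.15706458 0.20433805]
fing 73 [0.5768467  0.12515489 0.24747134] [0.69017056 0.15883694 0.26888031]
337 155
```

View pics/s2.png

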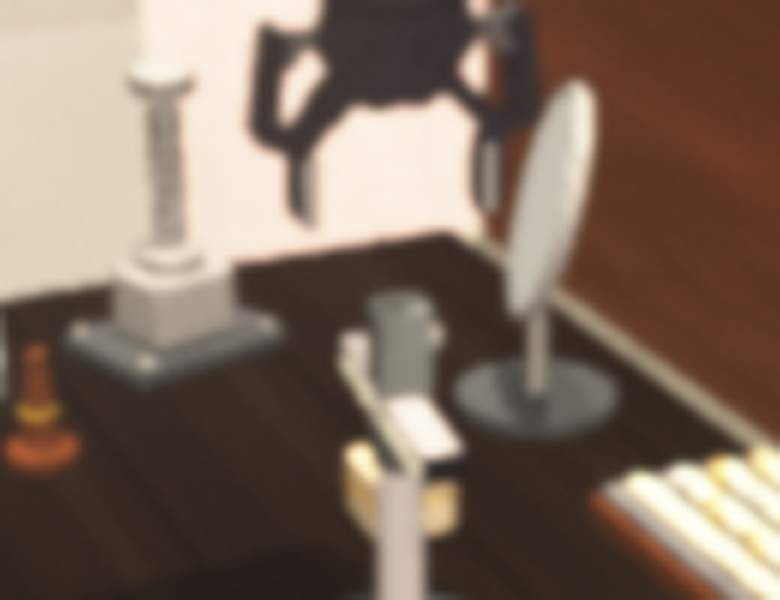

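The side crop shows the finger tips at (310,225) and (487,205), centred over the grip at (402,340). The button is on the right at (437,335). All three stands are within about 1.5 mm of their panel centres. Descending onto the grip now.

```bash
python3 -m pendant '{"translation":[[0,0,-1],[0,0,-2],[0,0,-2.6],[0,0,-3],[0,0,-3]],"delta_rot":[[0,0,0],[0,0,0],[0,0,0],[0,0,0],[0,0,0]]}' 1 40
python3 -m pendant '{"translation":[[0,0,0],[0,0,0],[0,0,0],[0,0,0],[0,0,0],[0,0,0],[0,0,0],[0,0,0]],"delta_rot":[[0,0,0],[0,0,0],[0,0,0],[0,0,0],[0,0,0],[0,0,0],[0,0,0],[0,0,0]]}' 0 40
python3 - <<'E'
from h import *
im,D=grab_frame('side')
save(cv2.resize(im[105:205,272:402],(780,600),interpolation=cv2.INTER_CUBIC),'s3.png')
E
```

```text
clock: 18.4
tcp_pos: [0.6359, 0.1465, 0.1207]
orientation: [-2.367, -2.066, 0.001]
contact_force: [-0.5, 0.4, 0.6]
grip_width: 0.0855
gripper_force: 0.0
clock: 19.4
tcp_pos: [0.6378, 0.1464, 0.1221]
orientation: [2.366, 2.064, 0.005]
contact_force: [3.7, -0.2, 5.5]
grip_width: 0.0299
gripper_force: 41.4
```

View pics/s3.png

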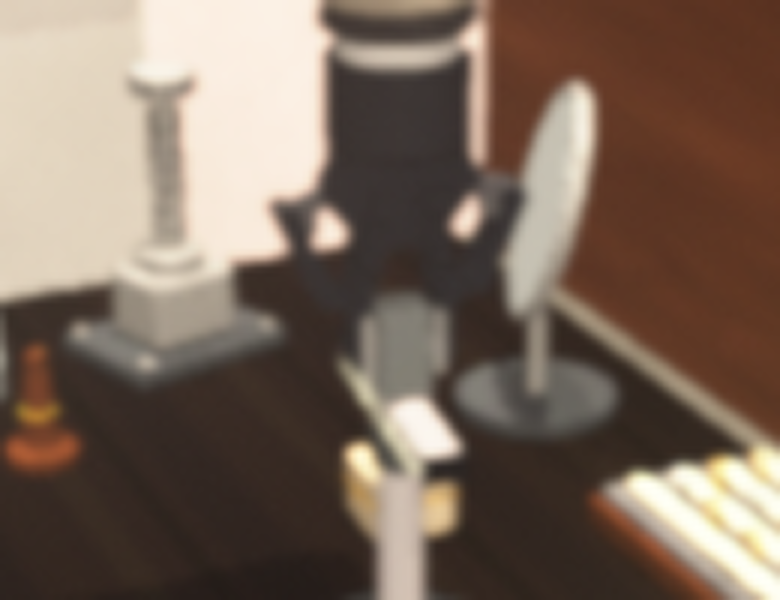

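The picture shows both pads clamped on the grip around (400,345), and the width is 29.9 mm, so the button is flush. Drawing the light up.

```bash
python3 -m pendant '{"translation":[[0,0,0.4],[0,0,0.8],[0,0,1.2],[0,0,1.6],[0,0,2.0],[0,0,2.4],[0,0,2.8],[0,0,3.2],[0,0,3.5],[0,0,3.65],[0,0,3.65],[0,0,3.65]],"delta_rot":[[0,0,0],[0,0,0],[0,0,0],[0,0,0],[0,0,0],[0,0,0],[0,0,0],[0,0,0],[0,0,0],[0,0,0],[0,0,0],[0,0,0]]}' 0 40
python3 - <<'E'
from h import *
im,D=grab_frame('side');P=cloud('side',D)
save(cv2.resize(im[80:180,272:402],(780,600),interpolation=cv2.INTER_CUBIC),'s4.png')
s=get_obs();print(s['tcp_pos'],s['grip_width'],s['contact_force'],s['gripper_force'])
m=(abs(P[...,0]-.635)<.03)&(abs(P[...,1]-.145)<.09)&(P[...,2]>.2)&(P[...,2]<.26)&(im.min(-1)>170)
print('bar z',np.percentile(P[m][:,2],[5,50,90,97]))
E
python3 m2.py|grep -v tip
```

```text
clock: 20.95
tcp_pos: [0.6378, 0.1464, 0.2121]
orientation: [2.366, 2.063, 0.004]
contact_force: [8.6, 0.8, -2.2]
grip_width: 0.0293
gripper_force: 41.0
[0.63776396 0.14644839 0.21208434] 0.029650596955330445 [ 8.56505278  0.63084116 -2.25810338] 41.077042669057846
bar z [0.2308013  0.24079507 0.24203176 0.24256521]
189 ((479.8847961425781, -88.96705627441406), (43.78529357910156, 43.72349166870117), 11.897284507751465)
186 ((456.9897155761719, 7.537723541259766), (43.6866340637207, 43.686038970947266), 12.415902137756348)
188 ((435.7232666015625, 106.486572265625), (43.62158966064453, 44.39799499511719), 12.325040817260742)
[0.6378 0.1464 0.2121] [ 9.3  0.4 -2.5] 0.029210582642783166
```

View pics/s4.png

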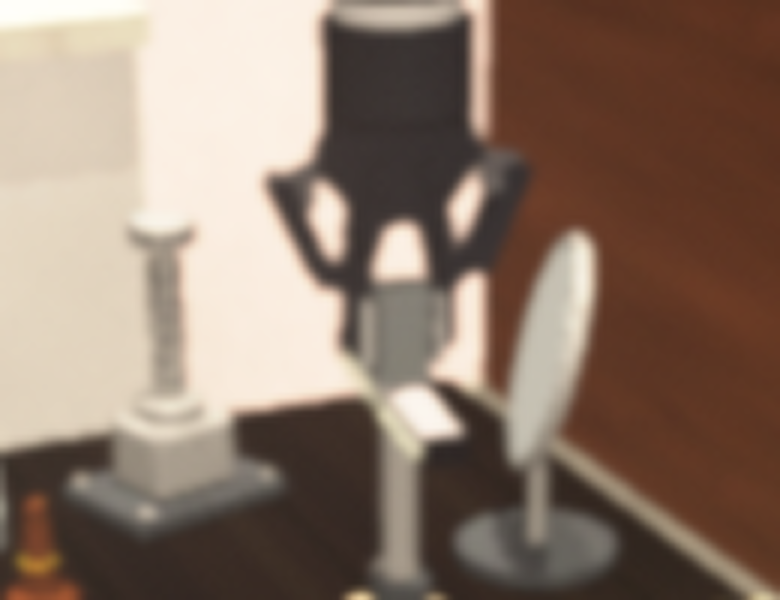

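The picture shows the grip held at (400,330) with the bar top at z≈0.242, so the light has risen about 90 mm. The button is flush (width 29.5 mm) and the stands are still in their row.

```bash
python3 -c "
from bench import *
print(hand_in())"
```

```text
the job is handed in; nothing more can be done
None
```

I've handed the job in: the three stands are in a square row, each within about 2 mm of its panel centre by the camera, and the light is held at full height (up about 90 mm) with the button squeezed in. The job took about 21 of the 54 s, and no verdict came back.

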